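# Crank the feed wheel one full turn

## Robot

A 6-joint arm with a two-finger parallel gripper is mounted at the origin on the work surface. World frame = base frame: x ahead of the robot, y to its left, z up, the work surface at z = 0. Lengths are in m, angles in degrees, forces in N, time in s.
With the tool pointing down it reaches from about 0.35 to 0.875 m from the base axis. Payload 4.2 kg.
Tool frame: the origin (TCP) lies between the finger pads; the fingertips stand 11 mm ahead of it and the grasp point (between the pads) lies 8 mm behind it; z points along the fingers, y is the direction in which the jaws open and shut (so a half turn about z gives the same grasp; the last joint's range is limited). The gripper opens to 87 mm and grips with 3 to 60 N. Pads are 19 mm wide; open, the fingers measure 117 mm over their backs; the gripper's body (75 mm by 190 mm) begins 51 mm behind the grasp point.
Start: joints at [89.874, 22.042, 0.453, 0, -68.411, -14.817], TCP at [0.161, 0.604, 0.234] pointing down, gripper open.
Joint ranges: [-179.83, 179.83], [-69.29, 118.12], [-61.27, 80.66], [-181.25, 117.63], [-171.15, -9.14], [-177.46, 177.46]. Speed limits (degrees/s): [159.86, 159.86, 180, 180, 180, 180].

## Interface

Orientations are given as a 3x3 rotation matrix whose columns are the frame's x, y, z axes.
In Python, from station import sense, capture, get_calibration, finish_job, search_frame, cut_out gives the robot as it stands.
- The arm moves only by the tool arm_command, never from a script. Its argument "rows" is a list of rows, each an object with "fingers": the opening in per cent of the stroke, from 0 (shut) to 100 (fully open); "travel": the shift along the tool's x, y, z in cm, a list of three; "roll": the turn about the tool's z in degrees. A call has 1 to 10 rows; each row is the pose to reach, as a shift and turn from the pose commanded when the call began, along the tool's axes at that moment; what a row does not reach only later rows make up. A row lasts 1/10 s, in which the tool goes at most 50 mm and 8.59 degrees, less where a joint would pass 70% of its speed; a pose out of reach is approached as far as the arm can. A call with a gripper value outside its range is refused whole. The fingers move at their own pace and stop on an object; the grip force is fixed at half the most. Time passes only in rows, so rows that repeat a pose let the fingers close. It gives the time, the measured TCP pose, the force and the opening at its end, in the units of the state.
- sense(): the state, without advancing time (a new reading comes with each control period).
- capture(name): name is "scene" or "top" or "wrist"; returns (picture, depth): 400x640x3 uint8, red, green, blue; 400x640 float32, m along the optical axis (not along the pixel's ray), 0 where there is no reading.
- get_calibration(name): a dict with "fov_y" (degrees; the focal length in pixels is half the picture's height over the tangent of half this angle, whatever the lens; pixels are square), "cx", "cy" (the principal point, pixels), "distortion" ([k1, k2, p1, p2, k3] as OpenCV has them; the pictures are not rectified), "origin" and "attitude" of the camera in the world; the wrist camera has in their place "mount" (4x4, takes a point from camera to tool coordinates, whose origin is the TCP and whose axes are the flange's). Camera axes: x right, y down, z forward; pixel columns grow to the right and rows downward; lengths in m; the calibration is good to about 2 mm. A picture is of the moment at which its call begins: read the wrist's pose just before it. get_calibration takes no time and is no camera call.
- finish_job(): hands the job in, once; it reports no verdict.
Trained networks look in the newest picture that a camera, given by its name, has taken for a name from the list of things; names that differ only in an ending like _2 or _b are one class to them, and where a whole thing is asked for, a point or a joint stands for the part that bears it (a point fixed in the world has none). Each returns a list of dicts, best first, with "p" (0 to 1); they miss things now and then, are a little off and sometimes report something else, mostly with a low value. They report only what shows in the picture. A call takes as long as a camera call.
- search_frame(camera, label): "position" ([x, y, z] in m, in world coordinates, good to about 4 mm: the middle of the surface that is visible of it).
- cut_out(camera, label): "mask" (400x640 bool, what is visible of it).
The state is a dict: "time_s": time; "joints": joint angles; "joint_velocities": joint speeds; "effort": joint torques, N m; "tcp_pos": TCP position; "ee_rot": TCP orientation; "wrist_force": force on the tool from outside, world axes, zero at the start; "moment": the same for the moment, N m; "gripper_width": opening from 0.0 (shut) to 1.0 (fully open).
Only numpy, scipy, OpenCV 4.12 (cv2) and the standard library are available. Lean on these libraries where they do the work, as an engineer would, in place of code of your own. Each camera call takes 0.05 s, during which the arm holds its last target. There are 200 camera calls.

## Task

Two handwheels with crank knobs stand on the bench. Crank the larger one, the feed wheel, through one full turn clockwise (seen from above), so that its knob comes all the way round and back over the index pointer, then let go of it. Leave the smaller handwheel as it is.

Things in the scene. Friction and masses are not known exactly. Their poses are not given: they have to be found in the camera images.
- feed_wheel (a joint): angle of the larger handwheel, rad: 0 at the start, knob over the index pointer; grows clockwise seen from above, 6.28 after one full turn. No stop there; light friction (2 N at the knob); stays where left. Dark steel rim 146 mm across, bar 16 mm thick, top 118 mm above the table, on a 110 mm square aluminium housing with a low slide whose stop block moves 20 mm per turn.
- feed_knob (a point): centre (half-way up) of the larger wheel's upright black crank knob: 26 mm in diameter, 60 mm tall, standing on the rim, 118 to 178 mm above the table, this point at 148. It travels on a level circle of radius 65 mm about the wheel's axis. It revolves freely on its pin, so a gripper can hold it from above and go round without turning.
- feed_hub (a point): fixed point on the larger wheel's vertical axis, 118 mm above the table, level with the rim's top (the hub is no higher). Its x axis points level, away from the index pointer: a flat steel tab with a white line that sticks out under the wheel on this point's -x side, its end 98 mm from the axis, 88 mm above the table.
- small_knob (a point): centre of the smaller handwheel's upright black crank knob, to be left alone: 22 mm in diameter, 42 mm tall, this point 113 mm above the table, 40 mm from its wheel's axis, at any angle at the start. That wheel is 92 mm across, on a round aluminium pedestal.

How it is judged:
By the outcome, as a careful person would: the job done as asked, in the order asked, and still so for the second after the job is handed in, with the robot touching nothing.
It also fails if it takes over 45 s, if anything falls off the work surface, if the arm or the gripper's body presses on something with over 40 N, if the wrist force passes 120 N, or if a joint passes its speed limit or range.

## Working session

There is one attempt and no reset: what is moved stays moved. The work goes in short steps, Python scripts to look and compute and a tool call to move; the robot and the scene stay as the last step left them, time stands still between calls to the robot, and variables do not carry over. Pictures are saved under pics/ and viewed, about 8 in all and at most 12, crops included, and the job is handed in when it is done.

Besides the shell and the picture viewer there is one more tool, called after "Request:" as name(argument=value, ...), one argument or row to a line, values as JSON. arm_command: Moves the arm, as the interface text tells. Its arguments: {"type":"object","properties":{"rows":{"type":"array","items":{"type":"object","properties":{"fingers":{"type":"number"},"travel":{"type":"array","items":{"type":"number"}},"roll":{"type":"number"}}}}},"required":["rows"]}

```bash
mkdir -p pics
cat > h.py <<'E'
import numpy as np,cv2
from station import *
def K(c):
    f=200/np.tan(np.radians(c["fov_y"])/2); return np.array([[f,0,c["cx"]],[0,f,c["cy"]],[0,0,1]])
def cam(name):
    c=get_calibration(name)
    if name=="wrist":
        s=sense(); M=np.array(c["mount"]); R=np.array(s["ee_rot"]); return c,R@M[:3,:3],R@M[:3,3]+np.array(s["tcp_pos"])
    return c,np.array(c["attitude"]),np.array(c["origin"])
def cloud(name):
    c,R,o=cam(name); im,d=capture(name)
    u,v=np.meshgrid(np.arange(640.),np.arange(400.))
    p=cv2.undistortPoints(np.stack([u.ravel(),v.ravel()],1)[:,None],K(c),np.array(c["distortion"],float))[:,0]
    P=np.c_[p,np.ones(len(p))]*d.ravel()[:,None]@R.T+o
    return im,d,P.reshape(400,640,3)
def save(im,n): cv2.imwrite("pics/"+n,cv2.cvtColor(im,cv2.COLOR_RGB2BGR))
E
python3 - <<'E'
from h import *
s=sense(); print(s["time_s"],s["tcp_pos"],np.round(s["ee_rot"],3).tolist(),s["wrist_force"])
for n in ("scene","top"):
    im,d,P=cloud(n); save(im,n+"0.png"); np.save(n+"P.npy",P)
    for l in ("feed_knob","small_knob","feed_wheel"):
        for r in search_frame(n,l)[:2]: print(n,l,round(r["p"],2),np.round(r["position"],3))
    m=P[...,2]; ok=(m>.105)&(m<.19)&(d>0)&(np.hypot(P[...,0],P[...,1])>.3)
    print(n,ok.sum())
E
```

```text
0.0 [0.1609529  0.60333445 0.23245579] [[0.966, -0.258, -0.0], [-0.258, -0.966, -0.002], [0.0, 0.002, -1.0]] [-0.95884004 -0.06395764 -0.09287422]
scene feed_knob 0.91 [0.505 0.215 0.115]
scene small_knob 0.83 [ 0.566 -0.247  0.087]
scene feed_wheel 0.94 [0.506 0.213 0.119]
scene 15335
top feed_knob 0.73 [0.503 0.214 0.117]
top small_knob 0.69 [ 0.564 -0.247  0.09 ]
top feed_wheel 0.71 [0.502 0.211 0.114]
top 11642
```

```bash
python3 -c "
import cv2,numpy as np
a=cv2.imread('pics/scene0.png');b=cv2.imread('pics/top0.png')
cv2.imwrite('pics/both.png',cv2.resize(np.vstack([a,b]),(480,600)))"
```

```text
(no output)
```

View pics/top0.png

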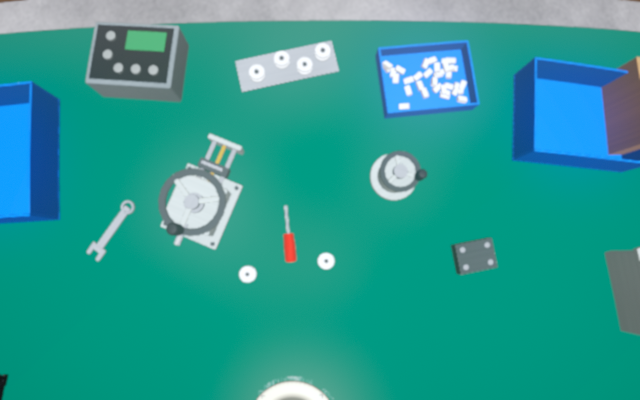

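View pics/scene0.png

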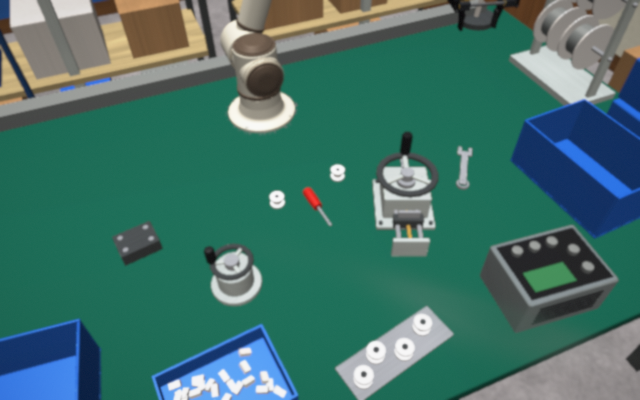

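The top view shows the feed wheel around (194,202) with its knob at (175,229). The small wheel is at (400,172). In the scene view the feed knob is at (406,143). Next I fit the rim and knob from depth.

Run:
```python
from h import *
from scipy.optimize import least_squares
for n in ("scene","top"):
    P=np.load(n+"P.npy").reshape(-1,3)
    q=P[(np.hypot(P[:,0]-.505,P[:,1]-.213)<.12)]
    k=q[q[:,2]>.135]; t=k[k[:,2]>.168]
    r=q[(q[:,2]>.11)&(q[:,2]<.125)]; r=r[np.hypot(r[:,0]-.505,r[:,1]-.213)>.045]
    f=least_squares(lambda p:np.hypot(r[:,0]-p[0],r[:,1]-p[1])-.065,[.505,.213],loss="soft_l1",f_scale=.004)
    print(n,"hub",f.x,len(r),np.median(r[:,2]),"knob",len(k),np.median(k,0),k.max(0),k.min(0),"top",len(t),t.mean(0) if len(t) else 0)
    # known-height ray for hub
    hub=f.x; kk=(t if len(t) else k).mean(0)[:2]-hub; print("r",np.hypot(*kk),"ang",np.degrees(np.arctan2(kk[1],kk[0])))
```

```text
scene hub [0.50719659 0.20268393] 942 0.11578291601453239 knob 195 [0.45146096 0.22461707 0.16271211] [0.45994045 0.24149043 0.18022966] [0.43372685 0.2168889  0.13500013] top 82 [0.4474283  0.22751628 0.17505144]
r 0.06472166906083057 ang 157.4382347675592
top hub [0.50380129 0.20634203] 1405 0.11731976371374175 knob 188 [0.44321312 0.22807766 0.17683751] [0.45617664 0.24536891 0.18264066] [0.43144317 0.21921766 0.13540195] top 143 [0.44376859 0.23126043 0.17718437]
r 0.06499885965842334 ang 157.45761934244894
```

Request:
arm_command(
  rows=[
    {"travel": [3, 2.3, -1], "fingers": 100},
    {"travel": [7, 5.4, -2]},
    {"travel": [11, 8.5, -3]},
    {"travel": [15, 11.6, -3]},
    {"travel": [19, 14.7, -3]},
    {"travel": [23, 17.8, -3]},
    {"travel": [27, 20.9, -3]},
    {"travel": [31, 24, -3]},
    {"travel": [35, 27.1, -3]},
    {"travel": [37.1, 28.8, -3]},
  ],
)

```text
validation failed for argument at $.ro...
```

Run:
```python
from h import *
from scipy.optimize import least_squares
s=sense(); print(s["time_s"],s["tcp_pos"],np.round(s["ee_rot"],3).tolist(),s["joints"],s["wrist_force"],s["gripper_width"])
def ana(n):
    im,d,P=cloud(n); save(im,n+"1.png"); P=P[d>0].reshape(-1,3)
    q=P[(np.hypot(P[:,0]-.505,P[:,1]-.205)<.1)]
    t=q[(q[:,2]>.170)&(q[:,2]<.185)&(np.hypot(q[:,0]-.4455,q[:,1]-.2295)<.025)]
    r=q[(q[:,2]>.11)&(q[:,2]<.125)]; r=r[np.hypot(r[:,0]-.505,r[:,1]-.205)>.045]
    if len(r)>50:
        f=least_squares(lambda p:np.hypot(r[:,0]-p[0],r[:,1]-p[1])-.065,[.505,.205],loss="soft_l1",f_scale=.004); print(n,"hub",f.x,len(r))
    if len(t): print("knob",len(t),t.mean(0),(t.max(0)+t.min(0))/2)
ana("wrist")
```

```text
0.4 [0.16112203 0.60375475 0.23338606] [[0.966, -0.258, -0.0], [-0.258, -0.966, -0.0], [0.0, 0.0, -1.0]] [ 8.98725238e+01  2.20486527e+01  4.41114494e-01 -4.51484397e-03
 -6.84124085e+01 -1.48178817e+01] [-0.09996392 -0.25928891 -0.52431624] 1.0019222721179817
```

View pics/wrist1.png

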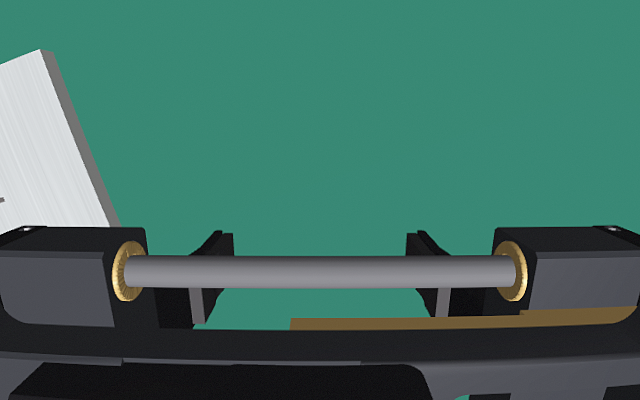

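The call was refused because each row needs every field, so the arm hasn't moved. The wrist view shows bare bench, with the fingers around (215,270) and (425,270). Resending with full rows.

Request:
arm_command(
  rows=[
    {"travel": [3, 2.3, -1], "fingers": 100, "roll": 0},
    {"travel": [7, 5.4, -2], "fingers": 100, "roll": 0},
    {"travel": [11, 8.5, -3], "fingers": 100, "roll": 0},
    {"travel": [15, 11.6, -3], "fingers": 100, "roll": 0},
    {"travel": [19, 14.7, -3], "fingers": 100, "roll": 0},
    {"travel": [23, 17.8, -3], "fingers": 100, "roll": 0},
    {"travel": [27, 20.9, -3], "fingers": 100, "roll": 0},
    {"travel": [31, 24, -3], "fingers": 100, "roll": 0},
    {"travel": [35, 27.1, -3], "fingers": 100, "roll": 0},
    {"travel": [37.1, 28.8, -3], "fingers": 100, "roll": 0},
  ],
)

```text
time_s: 1.45
tcp_pos: [0.4465, 0.2275, 0.2639]
ee_rot: [[0.966, -0.26, 0.001], [-0.26, -0.966, 0.0], [0.0, -0.0, -1.0]]
wrist_force: [-0.2, 1.0, -0.1]
gripper_width: 1.002
```

```bash
cat > ana.py <<'E'
from h import *
from scipy.optimize import least_squares
s=sense(); print(s["time_s"],s["tcp_pos"],np.round(s["ee_rot"],3).tolist(),np.round(s["joints"],1),s["wrist_force"],s["gripper_width"])
n="wrist"
im,d,P=cloud(n); save(im,n+"2.png"); P=P[d>0].reshape(-1,3)
q=P[(np.hypot(P[:,0]-.505,P[:,1]-.205)<.1)]
t=q[(q[:,2]>.170)&(q[:,2]<.185)&(np.hypot(q[:,0]-.4455,q[:,1]-.2295)<.025)]
r=q[(q[:,2]>.11)&(q[:,2]<.125)]; r=r[np.hypot(r[:,0]-.505,r[:,1]-.205)>.045]
if len(r)>50:
    f=least_squares(lambda p:np.hypot(r[:,0]-p[0],r[:,1]-p[1])-.065,[.505,.205],loss="soft_l1",f_scale=.004); print(n,"hub",f.x,len(r))
if len(t): print("knob",len(t),t.mean(0),(t.max(0)+t.min(0))/2)
E
python3 ana.py
```

```text
1.45 [0.44649798 0.22747468 0.26389274] [[0.966, -0.26, 0.001], [-0.26, -0.966, 0.0], [0.0, -0.0, -1.0]] [ 45.6   8.6 -13.7   0.  -67.7  29.4] [-0.16298787  1.03220796 -0.05590732] 1.0018150168431093
wrist hub [0.50293167 0.20682745] 8921
knob 928 [0.44511023 0.23174388 0.17739288] [0.44381946 0.23225258 0.1755938 ]
```

View pics/wrist2.png

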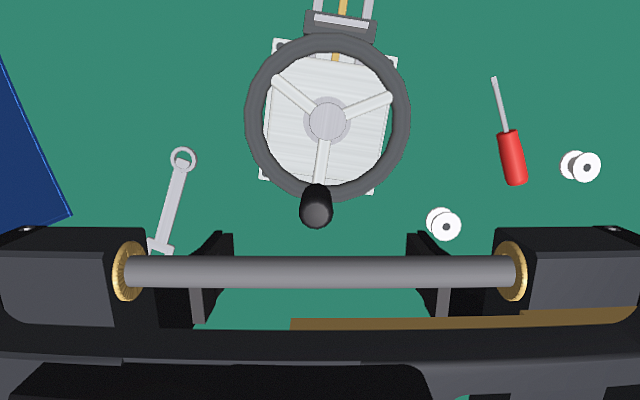

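The knob top is at (316,205), midway between the fingers, with the wheel centred at (327,120). I descend and grasp.

Request:
arm_command(
  rows=[
    {"travel": [-0.3, -0.3, 4], "fingers": 100, "roll": 0},
    {"travel": [-0.3, -0.3, 8], "fingers": 100, "roll": 0},
    {"travel": [-0.3, -0.3, 11], "fingers": 60, "roll": 0},
    {"travel": [-0.3, -0.3, 12], "fingers": 40, "roll": 0},
    {"travel": [-0.3, -0.3, 12], "fingers": 35, "roll": 0},
    {"travel": [-0.3, -0.3, 12], "fingers": 35, "roll": 0},
  ],
)

```text
time_s: 2.1
tcp_pos: [0.4442, 0.2345, 0.145]
ee_rot: [[0.966, -0.257, 0.002], [-0.257, -0.966, 0.001], [0.002, -0.002, -1.0]]
wrist_force: [-0.5, -0.2, -0.4]
gripper_width: 0.728
```

Request:
arm_command(
  rows=[
    {"travel": [0, 0, 0], "fingers": 10, "roll": 0},
    {"travel": [0, 0, 0], "fingers": 10, "roll": 0},
    {"travel": [0, 0, 0], "fingers": 10, "roll": 0},
    {"travel": [0, 0, 0], "fingers": 10, "roll": 0},
  ],
)

```text
time_s: 2.5
tcp_pos: [0.4433, 0.2338, 0.1441]
ee_rot: [[0.966, -0.258, 0.001], [-0.258, -0.966, 0.001], [0.001, -0.001, -1.0]]
wrist_force: [0.3, -1.1, 1.0]
gripper_width: 0.352
```

Run:
```python
from h import *
s=sense(); print(s["time_s"],s["tcp_pos"],s["wrist_force"],s["moment"],s["gripper_width"])
R=np.array(s["ee_rot"]); p=np.array(s["tcp_pos"])[:2]
# offsets in tool axes (cm) for knob path about hub; 18 deg per row
a0=np.radians(157.5); r=.065
for k in range(0,41):
    a=a0-np.radians(9*k); d=r*np.array([np.cos(a)-np.cos(a0),np.sin(a)-np.sin(a0)])
    print(9*k,np.round(100*R[:2,:2].T@d,2),end="; ")
```

```text
2.5 [0.44333955 0.23376109 0.14406932] [ 0.30431403 -1.07071133  1.00005389] [ 0.01749503 -0.01225353  0.00702429] 0.3515853090235882
0 [0. 0.]; 9 [ 0.21 -1.  ]; 18 [ 0.58 -1.95]; 27 [ 1.09 -2.83]; 36 [ 1.73 -3.62]; 45 [ 2.49 -4.31]; 54 [ 3.35 -4.86]; 63 [ 4.28 -5.27]; 72 [ 5.27 -5.54]; 81 [ 6.28 -5.64]; 90 [ 7.3  -5.59]; 99 [ 8.3  -5.38]; 108 [ 9.25 -5.01]; 117 [10.13 -4.5 ]; 126 [10.92 -3.85]; 135 [11.6 -3.1]; 144 [12.16 -2.24]; 153 [12.57 -1.31]; 162 [12.84 -0.32]; 171 [12.94  0.69]; 180 [12.89  1.71]; 189 [12.67  2.71]; 198 [12.31  3.66]; 207 [11.8   4.54]; 216 [11.15  5.33]; 225 [10.39  6.02]; 234 [9.54 6.57]; 243 [8.61 6.98]; 252 [7.62 7.25]; 261 [6.61 7.35]; 270 [5.59 7.3 ]; 279 [4.59 7.09]; 288 [3.64 6.72]; 297 [2.76 6.21]; 306 [1.96 5.57]; 315 [1.28 4.81]; 324 [0.73 3.95]; 333 [0.31 3.02]; 342 [0.05 2.03]; 351 [-0.05  1.02]; 360 [-0.  0.];
```

Request:
arm_command(
  rows=[
    {"travel": [0, 0, 0], "fingers": 10, "roll": 0},
    {"travel": [0, 0, 0], "fingers": 10, "roll": 0},
    {"travel": [0, 0, 0], "fingers": 10, "roll": 0},
  ],
)

```text
time_s: 2.8
tcp_pos: [0.4431, 0.2334, 0.1438]
ee_rot: [[0.966, -0.258, -0.0], [-0.258, -0.966, -0.0], [-0.0, 0.0, -1.0]]
wrist_force: [-1.5, -1.5, 4.3]
gripper_width: 0.29
```

Gripped: 25 mm opening, low force. First part is 45° clockwise.

Request:
arm_command(
  rows=[
    {"travel": [0.09, -0.51, 0], "fingers": 10, "roll": 0},
    {"travel": [0.21, -1.0, 0], "fingers": 10, "roll": 0},
    {"travel": [0.58, -1.95, 0], "fingers": 10, "roll": 0},
    {"travel": [1.09, -2.83, 0], "fingers": 10, "roll": 0},
    {"travel": [1.73, -3.62, 0], "fingers": 10, "roll": 0},
    {"travel": [2.49, -4.31, 0], "fingers": 10, "roll": 0},
    {"travel": [2.49, -4.31, 0], "fingers": 10, "roll": 0},
  ],
)

```text
time_s: 3.5
tcp_pos: [0.4805, 0.2675, 0.1438]
ee_rot: [[0.966, -0.258, 0.001], [-0.258, -0.966, -0.004], [0.002, 0.004, -1.0]]
wrist_force: [4.1, -8.9, 4.3]
gripper_width: 0.291
```

Request:
arm_command(
  rows=[
    {"travel": [0.91, -0.43, 0], "fingers": 10, "roll": 0},
    {"travel": [1.89, -0.73, 0], "fingers": 10, "roll": 0},
    {"travel": [2.88, -1.0, 0], "fingers": 10, "roll": 0},
    {"travel": [3.89, -1.1, 0], "fingers": 10, "roll": 0},
    {"travel": [4.91, -1.05, 0], "fingers": 10, "roll": 0},
    {"travel": [5.91, -0.84, 0], "fingers": 10, "roll": 0},
    {"travel": [6.86, -0.47, 0], "fingers": 10, "roll": 0},
    {"travel": [7.74, 0.04, 0], "fingers": 10, "roll": 0},
    {"travel": [8.53, 0.69, 0], "fingers": 10, "roll": 0},
    {"travel": [9.21, 1.44, 0], "fingers": 10, "roll": 0},
  ],
)

```text
time_s: 4.5
tcp_pos: [0.5622, 0.2308, 0.1438]
ee_rot: [[0.966, -0.258, -0.004], [-0.258, -0.966, -0.001], [-0.004, 0.002, -1.0]]
wrist_force: [-9.0, -1.0, 9.6]
gripper_width: 0.289
```

Request:
arm_command(
  rows=[
    {"travel": [0.46, 0.89, -0.05], "fingers": 10, "roll": 0},
    {"travel": [0.87, 1.82, -0.05], "fingers": 10, "roll": 0},
    {"travel": [1.14, 2.81, -0.05], "fingers": 10, "roll": 0},
    {"travel": [1.24, 3.82, -0.05], "fingers": 10, "roll": 0},
    {"travel": [1.19, 4.84, -0.05], "fingers": 10, "roll": 0},
    {"travel": [0.97, 5.84, -0.05], "fingers": 10, "roll": 0},
    {"travel": [0.61, 6.79, -0.05], "fingers": 10, "roll": 0},
    {"travel": [0.1, 7.67, -0.05], "fingers": 10, "roll": 0},
    {"travel": [-0.55, 8.46, -0.05], "fingers": 10, "roll": 0},
    {"travel": [-1.31, 9.15, -0.05], "fingers": 10, "roll": 0},
  ],
)

```text
time_s: 5.5
tcp_pos: [0.5272, 0.1458, 0.1439]
ee_rot: [[0.966, -0.258, 0.001], [-0.258, -0.966, 0.001], [0.001, -0.001, -1.0]]
wrist_force: [0.7, 5.1, -1.0]
gripper_width: 0.293
```

Request:
arm_command(
  rows=[
    {"travel": [-0.85, 0.52, 0], "fingers": 10, "roll": 0},
    {"travel": [-1.78, 0.91, 0], "fingers": 10, "roll": 0},
    {"travel": [-2.77, 1.18, 0], "fingers": 10, "roll": 0},
    {"travel": [-3.78, 1.28, 0], "fingers": 10, "roll": 0},
    {"travel": [-4.8, 1.23, 0], "fingers": 10, "roll": 0},
    {"travel": [-5.8, 1.02, 0], "fingers": 10, "roll": 0},
    {"travel": [-6.75, 0.65, 0], "fingers": 10, "roll": 0},
    {"travel": [-7.63, 0.14, 0], "fingers": 10, "roll": 0},
    {"travel": [-8.43, -0.5, 0], "fingers": 10, "roll": 0},
    {"travel": [-9.11, -1.26, 0], "fingers": 10, "roll": 0},
  ],
)

```text
time_s: 6.5
tcp_pos: [0.4415, 0.1821, 0.1439]
ee_rot: [[0.966, -0.258, -0.001], [-0.258, -0.966, -0.001], [-0.001, 0.001, -1.0]]
wrist_force: [1.1, -2.5, -2.7]
gripper_width: 0.289
```

Request:
arm_command(
  rows=[
    {"travel": [-0.55, -0.88, 0], "fingers": 10, "roll": 0},
    {"travel": [-0.95, -1.82, 0], "fingers": 10, "roll": 0},
    {"travel": [-1.2, -2.85, 0], "fingers": 10, "roll": 0},
    {"travel": [-1.28, -3.9, 0], "fingers": 10, "roll": 0},
    {"travel": [-1.2, -4.95, 0], "fingers": 10, "roll": 0},
    {"travel": [-1.2, -4.95, 0], "fingers": 10, "roll": 0},
    {"travel": [-1.2, -4.95, 0], "fingers": 10, "roll": 0},
    {"travel": [-1.2, -4.95, 0], "fingers": 10, "roll": 0},
  ],
)

```text
time_s: 7.3
tcp_pos: [0.4443, 0.2354, 0.1439]
ee_rot: [[0.966, -0.258, 0.001], [-0.258, -0.966, 0.004], [0.0, -0.004, -1.0]]
wrist_force: [-4.1, 4.8, -1.2]
gripper_width: 0.29
```

Request:
arm_command(
  rows=[
    {"travel": [0, 0, 0], "fingers": 60, "roll": 0},
    {"travel": [0, 0, 0], "fingers": 80, "roll": 0},
    {"travel": [0, 0, 0], "fingers": 100, "roll": 0},
    {"travel": [0, 0, 0], "fingers": 100, "roll": 0},
    {"travel": [0, 0, 0], "fingers": 100, "roll": 0},
    {"travel": [0, 0, -3], "fingers": 100, "roll": 0},
    {"travel": [0, 0, -7], "fingers": 100, "roll": 0},
    {"travel": [0, 0, -12], "fingers": 100, "roll": 0},
    {"travel": [0, 0, -12], "fingers": 100, "roll": 0},
  ],
)

```text
time_s: 8.2
tcp_pos: [0.4473, 0.2348, 0.2717]
ee_rot: [[0.966, -0.257, 0.013], [-0.257, -0.966, 0.009], [0.01, -0.012, -1.0]]
wrist_force: [0.6, -0.0, -0.2]
gripper_width: 0.971
```

```bash
sed -i 's/"2.png"/"3.png"/' ana.py; python3 ana.py
python3 - <<'E'
from h import *
for i in (0,1):
  im,d,P=cloud("top"); P=P.reshape(-1,3); t=P[(P[:,2]>.168)&(P[:,2]<.19)&(np.hypot(P[:,0]-.445,P[:,1]-.23)<.03)]
  print("top",t.mean(0),len(t))
im,d,P=cloud("scene"); P=P.reshape(-1,3); t=P[(P[:,2]>.168)&(P[:,2]<.19)&(np.hypot(P[:,0]-.445,P[:,1]-.23)<.03)]
print("scene",t.mean(0),len(t))
E
```

```text
8.2 [0.44728224 0.23484013 0.27174504] [[0.966, -0.257, 0.013], [-0.257, -0.966, 0.009], [0.01, -0.012, -1.0]] [ 46.3   8.2 -13.    0.2 -67.8  28.8] [ 0.60228972 -0.02688179 -0.18134664] 0.9707359552747277
wrist hub [0.50301487 0.20700578] 8474
knob 879 [0.44668162 0.23570405 0.17743332] [0.44539487 0.23611455 0.17526349]
top [0.44675117 0.23985118 0.17794916] 83
top [0.44654669 0.23864053 0.17826273] 97
scene [0.44910472 0.23234348 0.17446586] 82
```

View pics/wrist3.png

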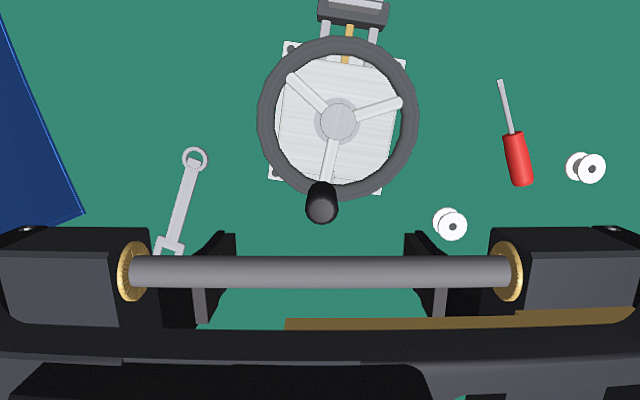

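The knob is at (321,205) in the wrist view, back at the pointer side. All cameras agree it's about 4° (4 mm) past its start. I re-grip 4 mm back, so closing the jaws centres it.

Request:
arm_command(
  rows=[
    {"travel": [-0.05, 0.43, 4], "fingers": 100, "roll": 0},
    {"travel": [-0.05, 0.43, 8], "fingers": 100, "roll": 0},
    {"travel": [-0.05, 0.43, 11], "fingers": 60, "roll": 0},
    {"travel": [-0.05, 0.43, 12], "fingers": 40, "roll": 0},
    {"travel": [-0.05, 0.43, 12], "fingers": 35, "roll": 0},
    {"travel": [-0.05, 0.43, 12], "fingers": 28, "roll": 0},
    {"travel": [-0.05, 0.43, 12], "fingers": 10, "roll": 0},
    {"travel": [-0.05, 0.43, 12], "fingers": 10, "roll": 0},
    {"travel": [-0.05, 0.43, 12], "fingers": 10, "roll": 0},
    {"travel": [-0.05, 0.43, 12], "fingers": 10, "roll": 0},
  ],
)

```text
time_s: 9.4
tcp_pos: [0.443, 0.2297, 0.145]
ee_rot: [[0.966, -0.258, 0.003], [-0.258, -0.966, 0.003], [0.002, -0.003, -1.0]]
wrist_force: [-0.1, 2.8, 0.6]
gripper_width: 0.354
```

Request:
arm_command(
  rows=[
    {"travel": [0, 0, 0], "fingers": 10, "roll": 0},
    {"travel": [0, 0, 0], "fingers": 10, "roll": 0},
    {"travel": [0, 0, 0], "fingers": 10, "roll": 0},
    {"travel": [0, 0, 0], "fingers": 10, "roll": 0},
    {"travel": [0, 0, 0], "fingers": 10, "roll": 0},
  ],
)

```text
time_s: 9.9
tcp_pos: [0.4428, 0.2293, 0.1449]
ee_rot: [[0.966, -0.257, 0.002], [-0.257, -0.966, 0.001], [0.001, -0.002, -1.0]]
wrist_force: [-0.2, 2.1, 4.2]
gripper_width: 0.292
```

Request:
arm_command(
  rows=[
    {"travel": [0, 0, 0], "fingers": 60, "roll": 0},
    {"travel": [0, 0, 0], "fingers": 100, "roll": 0},
    {"travel": [0, 0, 0], "fingers": 100, "roll": 0},
    {"travel": [0, 0, 0], "fingers": 100, "roll": 0},
    {"travel": [0, 0, 0], "fingers": 100, "roll": 0},
    {"travel": [0, 0, -3], "fingers": 100, "roll": 0},
    {"travel": [0, 0, -7], "fingers": 100, "roll": 0},
    {"travel": [0, 0, -12], "fingers": 100, "roll": 0},
    {"travel": [0, 0, -12], "fingers": 100, "roll": 0},
    {"travel": [0, 0, -12], "fingers": 100, "roll": 0},
  ],
)

```text
time_s: 10.9
tcp_pos: [0.4423, 0.229, 0.2652]
ee_rot: [[0.966, -0.258, 0.002], [-0.258, -0.966, 0.002], [0.001, -0.003, -1.0]]
wrist_force: [-0.5, 0.2, -0.0]
gripper_width: 0.989
```

```bash
sed -i 's/"3.png"/"4.png"/' ana.py; python3 ana.py
python3 - <<'E'
from h import *
for n in ("top","scene"):
  im,d,P=cloud(n); P=P.reshape(-1,3); t=P[(P[:,2]>.168)&(P[:,2]<.19)&(np.hypot(P[:,0]-.445,P[:,1]-.23)<.03)]
  print(n,t.mean(0),len(t)); save(im,n+"4.png")
  for r in search_frame(n,"small_knob")[:1]: print(r["p"],r["position"])
E
```

```text
10.9 [0.44231983 0.22897991 0.26515588] [[0.966, -0.258, 0.002], [-0.258, -0.966, 0.002], [0.001, -0.003, -1.0]] [ 46.1   8.2 -14.   -0.  -67.7  29. ] [-0.48654844  0.19785105 -0.04299739] 0.9892689007344752
wrist hub [0.50280099 0.20690348] 8912
knob 928 [0.44413165 0.22991355 0.17744092] [0.44266942 0.23018425 0.17553573]
top [0.44391024 0.2327164  0.17811437] 99
0.61 [0.5656, -0.2448, 0.0902]
scene [0.44709901 0.22560224 0.17505316] 85
0.98 [0.5644, -0.2443, 0.089]
```

View pics/scene4.png

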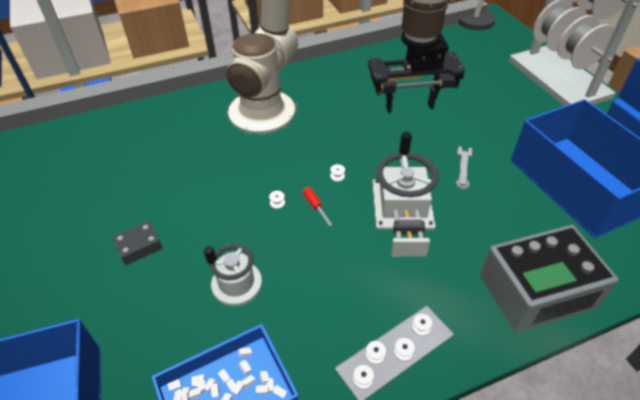

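The knob is back at (406,142), as at the start, and the small wheel is unchanged. Depth puts it about 2 mm (2°) short, so I do one last fine nudge the same way.

Request:
arm_command(
  rows=[
    {"travel": [0.05, -0.24, 4], "fingers": 100, "roll": 0},
    {"travel": [0.05, -0.24, 8], "fingers": 100, "roll": 0},
    {"travel": [0.05, -0.24, 11], "fingers": 60, "roll": 0},
    {"travel": [0.05, -0.24, 12], "fingers": 40, "roll": 0},
    {"travel": [0.05, -0.24, 12], "fingers": 35, "roll": 0},
    {"travel": [0.05, -0.24, 12], "fingers": 28, "roll": 0},
    {"travel": [0.05, -0.24, 12], "fingers": 10, "roll": 0},
    {"travel": [0.05, -0.24, 12], "fingers": 10, "roll": 0},
    {"travel": [0.05, -0.24, 12], "fingers": 10, "roll": 0},
    {"travel": [0.05, -0.24, 12], "fingers": 10, "roll": 0},
  ],
)

```text
time_s: 12.15
tcp_pos: [0.4435, 0.231, 0.1446]
ee_rot: [[0.966, -0.258, 0.001], [-0.258, -0.966, 0.001], [0.001, -0.001, -1.0]]
wrist_force: [-0.8, 0.1, 0.8]
gripper_width: 0.352
```

Request:
arm_command(
  rows=[
    {"travel": [0, 0, 0], "fingers": 10, "roll": 0},
    {"travel": [0, 0, 0], "fingers": 10, "roll": 0},
    {"travel": [0, 0, 0], "fingers": 10, "roll": 0},
    {"travel": [0, 0, 0], "fingers": 10, "roll": 0},
    {"travel": [0, 0, 0], "fingers": 10, "roll": 0},
  ],
)

```text
time_s: 12.65
tcp_pos: [0.4434, 0.2309, 0.1444]
ee_rot: [[0.966, -0.258, 0.0], [-0.258, -0.966, 0.0], [0.0, -0.0, -1.0]]
wrist_force: [-1.5, -0.6, 4.8]
gripper_width: 0.291
```

Request:
arm_command(
  rows=[
    {"travel": [0, 0, 0], "fingers": 60, "roll": 0},
    {"travel": [0, 0, 0], "fingers": 100, "roll": 0},
    {"travel": [0, 0, 0], "fingers": 100, "roll": 0},
    {"travel": [0, 0, 0], "fingers": 100, "roll": 0},
    {"travel": [0, 0, 0], "fingers": 100, "roll": 0},
    {"travel": [0, 0, -3], "fingers": 100, "roll": 0},
    {"travel": [0, 0, -7], "fingers": 100, "roll": 0},
    {"travel": [0, 0, -12], "fingers": 100, "roll": 0},
    {"travel": [0, 0, -12], "fingers": 100, "roll": 0},
    {"travel": [0, 0, -12], "fingers": 100, "roll": 0},
  ],
)

```text
time_s: 13.65
tcp_pos: [0.4435, 0.2313, 0.2653]
ee_rot: [[0.966, -0.258, 0.002], [-0.258, -0.966, 0.003], [0.001, -0.003, -1.0]]
wrist_force: [-0.5, -0.8, -0.7]
gripper_width: 0.989
```

```bash
sed -i 's/"4.png"/"5.png"/' ana.py; python3 ana.py
python3 - <<'E'
from h import *
for n in ("top","scene"):
  im,d,P=cloud(n); P=P.reshape(-1,3); t=P[(P[:,2]>.168)&(P[:,2]<.19)&(np.hypot(P[:,0]-.445,P[:,1]-.23)<.03)]
  print(n,t.mean(0),len(t))
E
```

```text
13.65 [0.44352638 0.23130541 0.26525086] [[0.966, -0.258, 0.002], [-0.258, -0.966, 0.003], [0.001, -0.003, -1.0]] [ 46.2   8.4 -13.7  -0.  -67.7  28.9] [-0.50334316 -0.79750598 -0.66782652] 0.9888920752980705
wrist hub [0.50286446 0.20694922] 8902
knob 927 [0.44473043 0.23146367 0.1773807 ] [0.44343887 0.23183534 0.17554093]
top [0.44447857 0.23480393 0.17838068] 88
scene [0.44712339 0.22783865 0.17486662] 83
```

Both usable views now match the starting knob position within about 0.5 mm.

```bash
python3 -c "
from station import *
print(finish_job())"
```

```text
the job is handed in; nothing more can be done
None
```

I cranked the feed wheel one full turn clockwise, released the knob and raised the open gripper clear. The job was handed in at about 14 s of the 45 s allowed.

- **Path:** I gripped the knob from above and took it round in five moves. I trimmed the circle from the wrist force, which was never above about 13 N at the end of a move.
- **Corrections:** After the first release the knob was about 4° past the pointer. I re-gripped it and brought it back, which left it about 2° short, so I nudged it forward again.
- **Final check:** The wrist and scene cameras put the knob within about 0.5 mm of its starting position. The wrist force was near zero.
- **Disagreement:** The top camera read the knob about 3.5 mm off its first reading. The raised arm seems to have hidden part of the knob (88 depth points against 143), so I gave that view less weight.
- **Small wheel:** I never went near it. It looked unchanged in the scene picture, and its detected position was within 3 mm of the first, inside the detector's error. I checked this before the last nudge and did not repeat it.

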